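# Follow the glazed bear round on the banding wheel

### The job

Inspect the little bear's glaze while the turntable carries it through the lamp light: with the gripper push the red knob so that the wheel runs on by itself at about one turn in five or six seconds (never faster than one in three), then let go and follow the bear, keeping the point between the finger pads within about 2 cm sideways of its crown and the fingertips a few centimetres above it, for at least four seconds on end, touching neither wheel nor bear and before the wheel slows to one turn in fifteen seconds. Then let the wheel run down, or slow it gently by the knob, and finish when it stands still with the bear upright in its place. Never touch the bear, and leave the other things on the table where they are.

Things in the scene. Friction and masses are not known exactly. Their poses are not given: they have to be found in the camera images.
- wheel_base: fixed blue foot (190 mm across) of a sculptor's banding wheel, origin at the centre of its underside on the table. It carries the wheel head: a turning aluminium disc 270 mm in diameter, 15 mm thick, its top 75 mm above the table.
- wheel (a joint): angle of the wheel head in rad, anticlockwise positive seen from above, unlimited (does not wrap). At 0 the red knob lies in the direction of wheel_base's own x axis, so the knob's bearing about the axis is this value plus wheel_base's yaw (which differs from run to run). Turns freely either way.
- wheel_axis (a point): centre of the wheel head's top face, on the axis, 75 mm above the table; does not turn. Turning inertia with bear and knob about 0.025 kg m2 (varies by a quarter); bearing drag about 0.001 N m plus 0.0017 N m per rad/s: from 1.2 rad/s the wheel falls below 0.4 rad/s in 7 to 11 s and stops after 14 to 24 s.
- knob_top (a point): centre of the top of the red spin knob: an upright cylinder 24 mm in diameter standing 50 mm tall on the wheel head, 112 mm from the axis; turns with the wheel. Push it along its circle with the closed fingers.
- bear: small blue-glazed seated bear with a white muzzle on a round white foot 52 mm in diameter, 64 mm tall in all, about 0.12 kg, standing loose on the wheel head on the far side of the axis from the knob (within about 1 rad of straight across), its axis about 92 mm from the wheel's axis; origin at the centre of its underside, x towards its face, z up. Rides round with the wheel by friction.
- bear_crown (a point): top of the bear's head, 64 mm above its underside on its own upright axis (139 mm above the table). The point to follow: keep the TCP over it sideways and 30 to 110 mm above it.
- glaze_jar: green glass jar with white cap, 68 mm in diameter, 95 mm tall, origin at the centre of its underside; leave alone
- brush: brush lying on the table, origin on its underside; leave alone
- bowl: yellow bowl 110 mm across, 45 mm tall, origin under its centre; leave alone
- cup: terracotta cup 72 mm across, 75 mm tall, origin under its centre; leave alone
Mind the look-alikes: they are no part of the job. Leave any purple look-alike of the bear alone.

How it is judged:
On the way, in this order (a step that is already met when the one before it is completed fails the run):
1. the wheel turns by itself, untouched, at more than 0.5 rad/s ((velocity of joint wheel above 0.5 rad/s or velocity of joint wheel below -0.5 rad/s) and contact force between the arm and wheel_base below 0.2 N), for 0.2 s.
2. for 4 s without a break the TCP stays within 25 mm sideways of the bear's crown and 30 to 110 mm above it, the wheel turning faster than 0.4 rad/s and untouched ((velocity of joint wheel above 0.4 rad/s or velocity of joint wheel below -0.4 rad/s) and contact force between the arm and wheel_base below 0.2 N and horizontal distance between the grasp point and bear_crown below 0.025 m and z of the grasp point in the frame of bear_crown between 0.03 and 0.11 m), for 4 s.
At the end, for the whole second after the job is handed in: The wheel stands still (under 0.05 rad/s), untouched, and the bear sits upright (within 0.1 rad) and at rest on the wheel head, 70 to 110 mm from its axis (not (velocity of joint wheel above 0.05 rad/s or velocity of joint wheel below -0.05 rad/s) and linear speed of bear below 0.02 m/s and contact force between the arm and wheel_base below 0.2 N and angle between bear's own z axis and vertical below 0.1 rad and horizontal distance between bear and wheel_axis between 0.07 and 0.11 m and z of bear in the frame of wheel_axis between -0.006 and 0.006 m).
It fails at once if the wheel turns faster than one turn in three seconds (2.2 rad/s) (velocity of joint wheel above 2.2 rad/s or velocity of joint wheel below -2.2 rad/s).
It fails at once if the robot touches the bear (contact force between the arm and bear above 0.5 N).
It fails at once if the wheel or knob is struck or pressed with more than 25 N (contact force between the arm and wheel_base above 25 N).
It fails at once if the bear tips or leaves its place (not (angle between bear's own z axis and vertical below 0.25 rad and horizontal distance between bear and wheel_axis below 0.12 m)).
It fails at once if another thing on the table is moved by more than 3 cm (distance of any of glaze_jar, brush, bowl, cup from where it was at the start of the episode above 0.03 m).
It also fails if it takes over 70 s, if anything falls off the work surface, if the arm or the gripper's body presses on something with over 40 N, if the wrist force passes 120 N, or if a joint passes its speed limit or range.

### The arm

A 6-joint arm with a two-finger parallel gripper is mounted at the origin on the work surface. World frame = base frame: x ahead of the robot, y to its left, z up, the work surface at z = 0. Lengths are in m, angles in rad, forces in N, time in s.
With the tool pointing down it reaches from about 0.4 to 0.925 m from the base axis. Payload 12.5 kg.
Tool frame: the origin (TCP) lies between the finger pads, 19 mm behind the fingertips; this is the grasp point; z points along the fingers, y is the line along which they close (so a half turn about z gives the same grasp; the last joint's range is limited). The gripper opens to 95 mm and grips with 3 to 60 N. Pads are 20 mm wide; open, the fingers measure 119 mm over their backs; the gripper's body (75 mm by 180 mm) begins 59 mm behind the grasp point.
Start: joints at [-1.354, 0.491, 1.559, -0, 1.092, -0.106], TCP at [0.198, -0.593, 0.233] pointing down, gripper open.
Joint ranges: [-3.1, 3.1], [-0.84, 2.19], [0.05, 2.79], [-1.13, 4.28], [0.06, 2.93], [-2.69, 2.69]. Speed limits (rad/s): [2.22, 2.22, 2.79, 3.14, 3.14, 3.14].

### API

Orientations are given as a unit quaternion [w, x, y, z].
In Python, from workcell import ctrl, optics gives the robot as it stands.
- The arm moves only by the tool drive_tool, never from a script. Its arguments are lists of equal length, an entry for each row: "travel": the shift along the tool's x, y, z each as a share of 300 mm, from -1 to 1, a list of three; "rotation": the turn, a rotation vector about the tool's x, y, z each as a share of 360 degrees, from -1 to 1, a list of three. In form: {"travel": [[tx, ty, tz], ...], "rotation": [[wx, wy, wz], ...]}. A call has 1 to 12 rows; each row is the pose to reach, as a shift and turn from the pose commanded when the call began, along the tool's axes at that moment, turning the shorter way round; what a row does not reach only later rows make up. A row lasts 1/12 s, in which the tool goes at most 41.7 mm and 7.16 degrees, less where a joint would pass 70% of its speed; a pose out of reach is approached as far as the arm can. A call with a number of a shift or a turn outside -1 to 1 is refused whole. A call with a gripper value outside its range is refused whole. "gripper" is the finger opening in mm, from 0 to 95.1, set as the call begins (left out, the last holds). The fingers move at their own pace and stop on an object; "newtons" is the grip in N (left out, the last holds). Time passes only in rows, so rows that repeat a pose let the fingers close. It gives the time, the measured TCP pose, the force, the opening and the grip force at its end, in the units of the state.
- ctrl.state(): the state, without advancing time (a new reading comes with each control period).
- optics.camera(name): name is "side" or "top"; returns the picture (384x512x3 uint8, red, green, blue); there is no depth.
- optics.camera_params(name): a dict with "fovy" (degrees; the focal length in pixels is half the picture's height over the tangent of half this angle, whatever the lens; pixels are square), "cx", "cy" (the principal point, pixels), "R" (3x3) and "t" (3): a world point X has camera coordinates R X + t. Camera axes: x right, y down, z forward; pixel columns grow to the right and rows downward; lengths in m; the calibration is good to about 2 mm. A picture is of the moment at which its call begins. camera_params takes no time and is no camera call.
- ctrl.hand_in(): hands the job in; it is judged then, once.
The state is a dict: "t": time; "joint_positions": joint angles; "joint_velocities": joint speeds; "joint_torque": joint torques, N m; "tcp_pos": TCP position; "tool_rot": TCP orientation; "contact_force": force on the tool from outside, world axes, zero at the start; "torque": the same for the moment, N m; "width": opening from 0.0 (shut) to 1.0 (fully open); "gripper_force": force on a finger pad.
Only numpy, scipy, OpenCV 4.12 (cv2) and the standard library are available. Lean on these libraries where they do the work, as an engineer would, in place of code of your own. Each camera call takes 0.05 s, during which the arm holds its last target. There are 200 camera calls.

## Working session

There is one attempt and no reset: what is moved stays moved. The work goes in short steps, Python scripts to look and compute and a tool call to move; the robot and the scene stay as the last step left them, time stands still between calls to the robot, and variables do not carry over. Pictures are saved under pics/ and viewed, at most 10 in all, crops included, and the job is handed in when it is done.

Besides the shell and the picture viewer there is one more tool, called as name(argument=value, ...) on one line, values as JSON. drive_tool: Moves the arm, as the interface text tells. Shift numbers are shares of 300 mm and turn numbers shares of 360 degrees, none past 1 either way. Its arguments: {"type":"object","properties":{"travel":{"type":"array"},"rotation":{"type":"array"},"gripper":{"type":"number"},"newtons":{"type":"number"}},"required":["travel","rotation"]}

```bash
mkdir -p pics; python3 - <<'E'
from workcell import ctrl, optics
import cv2
for n in ("top","side"):
    im=optics.camera(n); cv2.imwrite(f"pics/{n}0.png",cv2.resize(im[:,:,::-1],None,fx=1.5,fy=1.5))
    p=optics.camera_params(n); print(n,p)
s=ctrl.state(); print(s)
E
```

```text
top {'fovy': 43.42897718083152, 'cx': 248.417204871429, 'cy': 192.71691834399692, 'R': array([[ 0.01840462, -0.99982584, -0.00309147],
       [-0.98826743, -0.01772279, -0.15170165],
       [ 0.15162044,  0.00584721, -0.98842149]]), 't': array([-0.01546645,  0.60853841,  1.24289843])}
side {'fovy': 51.22470563643277, 'cx': 250.28182781605574, 'cy': 187.87004880259988, 'R': array([[-0.71073098, -0.70335272, -0.01250747],
       [-0.4301969 ,  0.44863993, -0.78335997],
       [ 0.55658971, -0.55137752, -0.62144246]]), 't': array([0.42995944, 0.32994017, 0.91111699])}
{'t': 0.1, 'joint_positions': array([-1.35360933e+00,  4.91484056e-01,  1.55937103e+00, -1.23862440e-05,
        1.09168084e+00, -1.05602808e-01]), 'joint_velocities': array([ 0.00120933, -0.00110737, -0.00317465, -0.00158253,  0.00115755,
        0.0021861 ]), 'joint_torque': array([ 2.64381422e-03, -6.13622904e+01, -2.58605361e+01,  6.93144067e-02,
        4.70276386e-02, -4.50230129e-05]), 'tcp_pos': array([ 0.19823584, -0.59253505,  0.23293565]), 'tool_rot': array([-4.70594411e-04,  9.87003521e-01,  1.60697940e-01, -3.17857350e-05]), 'contact_force': array([ 0.05857163, -0.4127877 , -0.79254617]), 'torque': array([ 0.00816567, -0.01987508, -0.01457087]), 'gripper_force': 0.0, 'width': 1.0000577449670098}
```

View pics/top0.png

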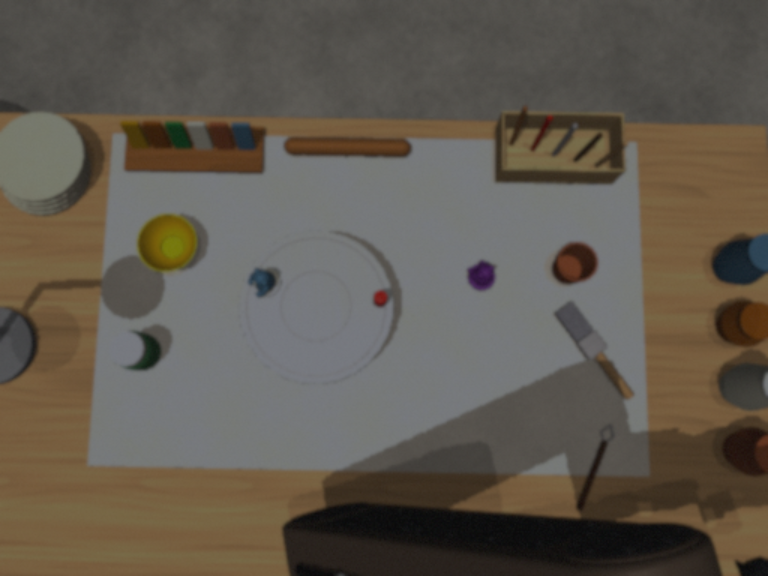

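View pics/side0.png

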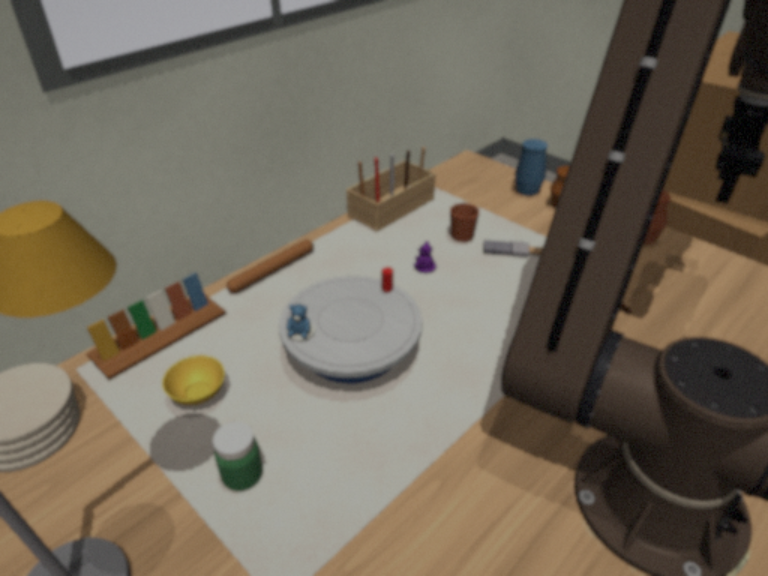

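```bash
cat > h.py <<'E'
from workcell import ctrl, optics
import cv2, numpy as np
def ray(n,u,v,z):
    p=optics.camera_params(n); f=192/np.tan(np.radians(p["fovy"]/2)); R=p["R"]; t=p["t"]
    d=R.T@np.array([(u-p["cx"])/f,(v-p["cy"])/f,1]); c=-R.T@t
    return c+d*(z-c[2])/d[2]
def proj(n,X):
    p=optics.camera_params(n); f=192/np.tan(np.radians(p["fovy"]/2)); q=p["R"]@X+p["t"]
    return np.array([p["cx"]+f*q[0]/q[2],p["cy"]+f*q[1]/q[2]])
def red(im):
    h=cv2.cvtColor(im,cv2.COLOR_RGB2HSV); m=((h[...,0]<6)|(h[...,0]>174))&(h[...,1]>190)&(h[...,2]>70)
    return m.astype(np.uint8)
def blue(im):
    h=cv2.cvtColor(im,cv2.COLOR_RGB2HSV); return ((h[...,0]>95)&(h[...,0]<120)&(h[...,1]>90)).astype(np.uint8)
E
python3 - <<'E'
from h import *
for n in("top","side"):
    im=optics.camera(n)
    for nm,f in(("red",red),("blue",blue)):
        k,l,st,c=cv2.connectedComponentsWithStats(f(im))
        for i in range(1,k):
            if st[i,4]>8: print(n,nm,st[i],c[i].round(1),ray(n,*c[i],.10).round(3))
    # crop
    b=im[140:270,140:350] if n=="top" else im[150:270,170:310]
    cv2.imwrite(f"pics/{n}1.png",cv2.resize(b[:,:,::-1],None,fx=3.8,fy=3.8,interpolation=cv2.INTER_CUBIC))
print(ray("top",316/1.5,307/1.5,.075),ray("side",351/1.5,321/1.5,.075))
E
```

```text
top red [251 195   6   7  25] [253.7 197.5] [ 0.588 -0.018  0.1  ]
top blue [156  83  13  16 144] [161.8  90. ] [0.872 0.23  0.1  ]
top blue [476 157  36  31 795] [495.6 173.5] [ 0.662 -0.64   0.1  ]
top blue [167 180  15  17 138] [174.7 187.1] [0.612 0.185 0.1  ]
side red [256 180   4  13  39] [257.7 186.6] [ 0.583 -0.011  0.1  ]
side blue [345  94  19  35 486] [354.  111.1] [ 0.641 -0.604  0.1  ]
side blue [124 184  12  21 139] [129.7 193.8] [0.827 0.271 0.1  ]
side blue [193 205  12  18 125] [198.7 214.7] [0.613 0.189 0.1  ]
side blue [219 251  29   4  44] [233.6 252.8] [0.444 0.218 0.1  ]
[0.57108134 0.09316681 0.075     ] [0.56667    0.10228853 0.075     ]
```

View pics/top1.png

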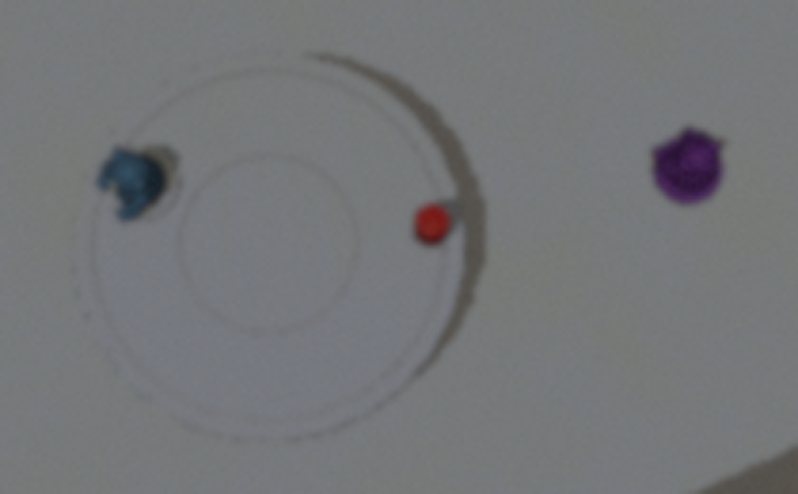

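```bash
python3 - <<'E'
from h import *
c=ray("top",210.6,204.2,.075);k=ray("top",253.7,198.3,.125);b=ray("top",174.7,187.1,.125)
ks=ray("side",257.7,186.6,.103); bs=ray("side",198.7,214.7,.115)
print(c,k,b,ks,bs)
for kk in(k,ks):print("knob r",np.hypot(*(kk-c)[:2]),np.arctan2(*(kk-c)[1::-1]))
for kk in(b,bs):print("bear r",np.hypot(*(kk-c)[:2]),np.arctan2(*(kk-c)[1::-1]))
print([np.round(proj("side",c+0.135*np.array([np.cos(a),np.sin(a),0]))*1.5) for a in np.arange(4)*np.pi/2])
E
```

```text
[0.57230314 0.09337763 0.075     ] [ 0.58275405 -0.01836286  0.125     ] [0.60762771 0.18076056 0.125     ] [ 0.58009302 -0.00763038  0.103     ] [0.59908124 0.198637   0.115     ]
knob r 0.11222815774571002 -1.4775391655865913
knob r 0.10130794456717104 -1.4938272799322339
bear r 0.09425286090794327 1.1866312960373921
bear r 0.10861216232790058 1.321679772781195
[array([306., 286.]), array([297., 354.]), array([405., 353.]), array([401., 285.])]
```

View pics/side1.png

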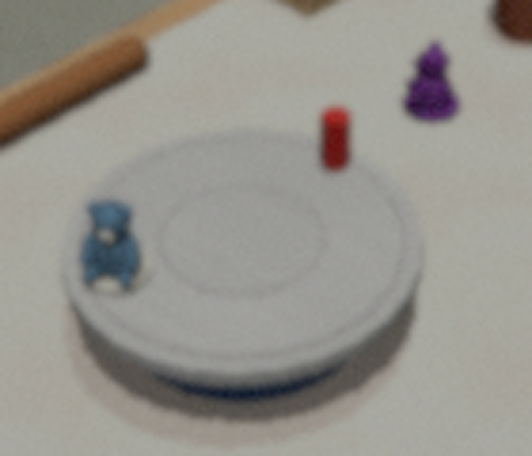

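The bear to follow is the blue one on the wheel (top px 175,187). The purple one (321,183) stands off the wheel and is the look-alike. The red knob is at (254,198) and the wheel centre at (211,204). The two cameras disagree by about 1 cm, so I'll bring the gripper close to the knob and compare there.

drive_tool(travel=[[0.03,-0.03,0],[0.1,-0.09,0],[0.2,-0.18,0],[0.3,-0.27,0],[0.4,-0.36,0],[0.5,-0.45,0],[0.6,-0.54,0],[0.68,-0.61,0],[0.75,-0.67,0],[0.79,-0.7,0],[0.8,-0.71,0],[0.8,-0.71,0]], rotation=[[0,0,0],[0,0,0],[0,0,0],[0,0,0],[0,0,0],[0,0,0],[0,0,0],[0,0,0],[0,0,0],[0,0,0],[0,0,0],[0,0,0]], gripper=0)

```text
t: 1.2
tcp_pos: [0.3586, -0.3134, 0.2336]
tool_rot: [0.0, 0.987, 0.162, 0.0]
contact_force: [-0.3, -0.9, -0.3]
width: 0.214
gripper_force: 0.0
```

drive_tool(travel=[[0.03,-0.03,0],[0.1,-0.09,0],[0.2,-0.18,0],[0.3,-0.27,0],[0.4,-0.36,0],[0.5,-0.45,0],[0.6,-0.54,0],[0.68,-0.61,0],[0.75,-0.67,0],[0.79,-0.7,0],[0.8,-0.71,0],[0.8,-0.71,0]], rotation=[[0,0,0],[0,0,0],[0,0,0],[0,0,0],[0,0,0],[0,0,0],[0,0,0],[0,0,0],[0,0,0],[0,0,0],[0,0,0],[0,0,0]])

```text
t: 2.2
tcp_pos: [0.5184, -0.0367, 0.2331]
tool_rot: [0.0, 0.987, 0.161, -0.0]
contact_force: [0.1, -0.5, 0.2]
width: 0.001
gripper_force: 0.0
```

```bash
python3 - <<'E'
from h import *
s=ctrl.state(); T=s["tcp_pos"]; tip=T-[0,0,.019]; out=[]
print(T)
for n in("top","side"):
    im=optics.camera(n); u=proj(n,tip); print(n,u,proj(n,T))
    k,l,st,c=cv2.connectedComponentsWithStats(red(im)); print([(c[i],st[i]) for i in range(1,k) if st[i,4]>8])
    x0,y0=((150,130) if n=="top" else (200,90))
    b=im[y0:y0+140,x0:x0+110]; b=cv2.resize(b[:,:,::-1],None,fx=3.6,fy=3.6,interpolation=cv2.INTER_CUBIC)
    cv2.circle(b,tuple(int(q) for q in ((u-[x0,y0])*3.6)),3,(0,255,0),1); out.append(b)
cv2.imwrite("pics/both2.png",np.hstack(out))
E
```

```text
[ 0.51843471 -0.03668561  0.2330909 ]
top [261.49145208 220.67866169] [261.69056869 219.88618808]
[]
side [281.4637667  159.40006815] [281.71770814 153.54234332]
[(array([257.77777778, 186.52777778]), array([256, 181,   5,  12,  36], dtype=int32))]
```

View pics/both2.png

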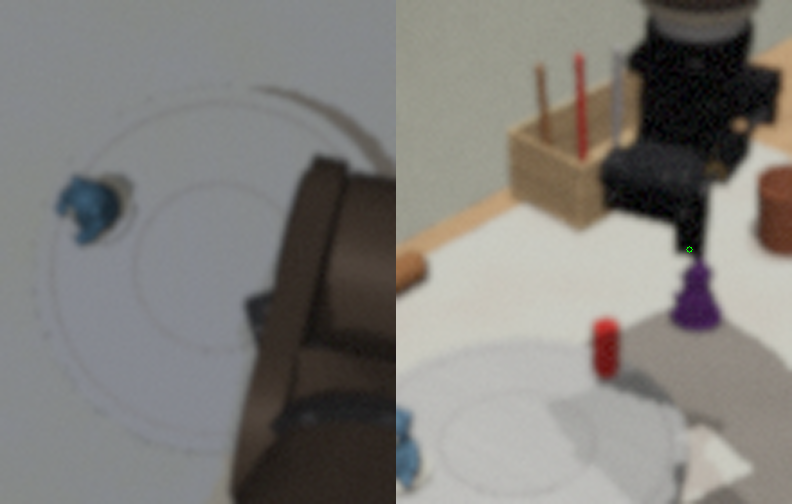

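```bash
python3 - <<'E'
from h import *
for n in("top","side"):
  for X in((.583,-.018,.125),(.583,-.018,.075),(.583,-.018,.1),(.5723,.0934,.075),(.5723-.096,.0934+.096,0.06)): print(n,X,proj(n,np.array(X)).round(1))
# table mat corners & tests: base origin
print(ray("side",234.2,213.4,.075),ray("side",258.7,179.7,.125))
# fingertip reading in side at tip height
print(ray("side",281.7,160.3,ctrl.state()["tcp_pos"][2]-.019))
# edges of base: bear crown/foot
print(ray("side",198.9,203.4,.139),ray("side",198.2,224.5,.075))
E
```

```text
top (0.583, -0.018, 0.125) [253.6 198.2]
top (0.583, -0.018, 0.075) [253.4 200.9]
top (0.583, -0.018, 0.1) [253.5 199.6]
top (0.5723, 0.0934, 0.075) [210.6 204.2]
top (0.47630000000000006, 0.1894, 0.06) [173.1 240.8]
side (0.583, -0.018, 0.125) [259.4 178.7]
side (0.583, -0.018, 0.075) [259.4 192. ]
side (0.583, -0.018, 0.1) [259.4 185.4]
side (0.5723, 0.0934, 0.075) [234.9 211.5]
side (0.47630000000000006, 0.1894, 0.06) [233.8 251. ]
[0.56808555 0.10017207 0.075     ] [ 0.58108663 -0.01288843  0.125     ]
[ 0.51499561 -0.03371814  0.21424137]
[0.61112744 0.18514226 0.139     ] [0.60613775 0.1993543  0.075     ]
```

drive_tool(travel=[[0.0,0,0.03],[0.01,0,0.08],[0.03,0,0.14],[0.05,0,0.2],[0.07,0,0.26],[0.09,0,0.31],[0.105,0,0.35],[0.115,0,0.38],[0.12,0,0.4],[0.125,0,0.412],[0.125,0,0.417],[0.125,0,0.417]], rotation=[[0,0,0],[0,0,0],[0,0,0],[0,0,0],[0,0,0],[0,0,0],[0,0,0],[0,0,0],[0,0,0],[0,0,0],[0,0,0],[0,0,0]])

```text
t: 3.3
tcp_pos: [0.5539, -0.0247, 0.1084]
tool_rot: [0.0, 0.987, 0.161, 0.0]
contact_force: [0.1, -0.1, 0.5]
width: 0.006
gripper_force: 0.0
```

```bash
python3 - <<'E'
from h import *
print(ctrl.state()["tcp_pos"],ctrl.state()["contact_force"])
im=optics.camera("side"); b=im[130:240,180:320]
cv2.imwrite("pics/s3.png",cv2.resize(b[:,:,::-1],None,fx=5,fy=5,interpolation=cv2.INTER_CUBIC))
E
```

```text
[ 0.55387326 -0.02465214  0.1084275 ] [ 0.07726689 -0.11924169  0.49234095]
```

View pics/s3.png

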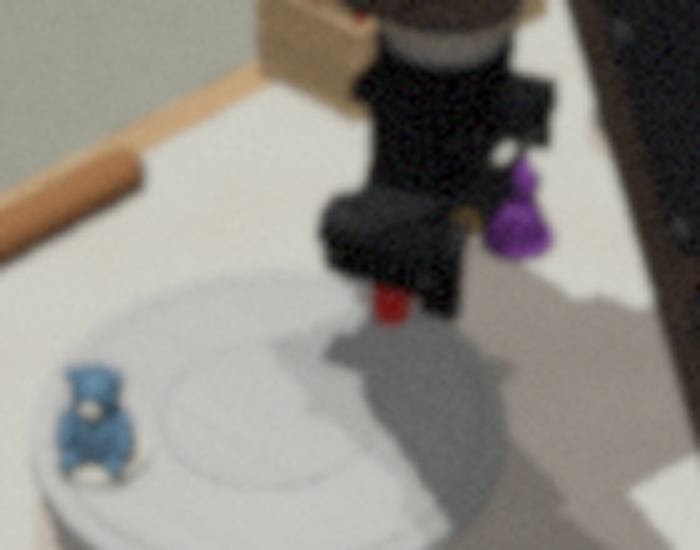

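The knob sits just left of the fingers with a gap of a few mm, as computed. Next I'll creep into contact.

drive_tool(travel=[[0.003,0,0],[0.007,0,0],[0.01,0,0],[0.013,0,0],[0.017,0,0],[0.02,0,0],[0.023,0,0],[0.027,0,0],[0.03,0,0],[0.033,0,0]], rotation=[[0,0,0],[0,0,0],[0,0,0],[0,0,0],[0,0,0],[0,0,0],[0,0,0],[0,0,0],[0,0,0],[0,0,0]])

```text
t: 4.18
tcp_pos: [0.5634, -0.0214, 0.1083]
tool_rot: [0.0, 0.987, 0.161, -0.0]
contact_force: [-0.3, 0.4, 0.1]
width: 0.008
gripper_force: 0.0
```

```bash
python3 - <<'E'
from h import *
s=ctrl.state(); print(s["tcp_pos"],s["contact_force"],s["t"])
im=optics.camera("side"); m=red(im); k,l,st,c=cv2.connectedComponentsWithStats(m); print([(c[i].round(1),st[i]) for i in range(1,k) if st[i,4]>5])
# plan
C=np.array([.572,.095]); n=np.array([np.cos(.3226),np.sin(.3226)]); y=np.array([np.sin(.3226),-np.cos(.3226)])
th0=-1.472; F=lambda th:C+.112*np.array([np.cos(th),np.sin(th)])-.022*n
P=s["tcp_pos"][:2]; print("gap",(F(th0)-P)@n,(F(th0)-P)@y)
# theta where finger already is
from scipy.optimize import brentq
t0=brentq(lambda th:(F(th)-P)@n,-1.8,-1.0); print("t0",t0)
inc=np.concatenate([np.arange(1.5,11.3,1),[11.2,11.2,11.2]]); S=np.cumsum(inc)/1000; print(len(inc))
th=t0+S/.112
for a in th: d=F(a)-P; print(round(a,3),(np.array([d@n,d@y])/.3).round(4))
E
```

```text
[ 0.56340133 -0.02142315  0.10829393] [-0.32531194  0.44464693  0.14467179] 4.1833
[(array([257.4, 189.9]), array([256, 188,   4,   5,  14], dtype=int32))]
gap -0.0017921475751547288 0.0015154406198813369
t0 -1.45561921236713
13
-1.442 [0.0049 0.0074]
-1.42 [0.0131 0.0089]
-1.389 [0.0246 0.0107]
-1.348 [0.0395 0.0125]
-1.299 [0.0578 0.0139]
-1.241 [0.0794 0.0144]
-1.174 [0.1044 0.0133]
-1.098 [0.1326 0.0102]
-1.014 [0.1636 0.0041]
-0.92 [ 0.1973 -0.0056]
-0.82 [ 0.2319 -0.0194]
-0.72 [ 0.2651 -0.0365]
-0.62 [ 0.2963 -0.0569]
```

drive_tool(travel=[[0.005,0.004,0],[0.013,0.008,0],[0.025,0.0105,0],[0.04,0.0125,0],[0.058,0.014,0],[0.079,0.0145,0],[0.104,0.013,0],[0.1325,0.01,0],[0.1635,0.004,0],[0.197,-0.0055,0],[0.232,-0.0195,0],[0.265,-0.0365,0]], rotation=[[0,0,0],[0,0,0],[0,0,0],[0,0,0],[0,0,0],[0,0,0],[0,0,0],[0,0,0],[0,0,0],[0,0,0],[0,0,0],[0,0,0]])

```text
t: 5.23
tcp_pos: [0.6362, 0.015, 0.1082]
tool_rot: [0.0, 0.987, 0.161, 0.0]
contact_force: [0.1, -0.4, 0.9]
width: 0.002
gripper_force: 0.0
```

drive_tool(travel=[[0.025,-0.015,0],[0.04,-0.025,-0.02],[0.048,-0.03,-0.06],[0.05,-0.032,-0.12],[0.05,-0.032,-0.19],[0.05,-0.032,-0.25],[0.05,-0.032,-0.3],[0.05,-0.032,-0.335],[0.05,-0.032,-0.35],[0.05,-0.032,-0.355]], rotation=[[0,0,0],[0,0,0],[0,0,0],[0,0,0],[0,0,0],[0,0,0],[0,0,0],[0,0,0],[0,0,0],[0,0,0]])

```text
t: 6.07
tcp_pos: [0.6465, 0.0282, 0.2156]
tool_rot: [0.0, 0.987, 0.161, 0.0]
contact_force: [0.4, -0.4, -0.1]
width: 0.003
gripper_force: 0.0
```

```bash
cat > look.py <<'E'
from h import *
import sys
ims=[]
for n in("side","side","top"):
    t=ctrl.state()["t"]; im=optics.camera(n); ims.append(im)
    for nm,f in(("red",red),("blue",blue)):
        k,l,st,c=cv2.connectedComponentsWithStats(f(im))
        for i in range(1,k):
            z=.103 if nm=="red" else .115
            X=ray(n,*c[i],z); d=X[:2]-[.569,.098]; r=np.hypot(*d)
            if st[i,4]>8 and r<.14: print(n,round(t,3),nm,st[i,2:],c[i].round(1),"r %.3f ang %.3f"%(r,np.arctan2(d[1],d[0])))
s=ctrl.state(); print(s["t"],s["tcp_pos"],s["tool_rot"].round(4))
for i,k in((0,"s"),(2,"t")): cv2.imwrite(f"pics/look_{k}_{s['t']:.2f}.png",cv2.resize(ims[i][100:300,130:330,::-1],None,fx=3,fy=3))
E
python3 look.py
```

```text
side 6.067 red [ 4 10 29] [199.4 195.5] r 0.110 ang 0.364
side 6.067 blue [ 12  19 142] [252.6 224.7] r 0.104 ang 2.861
side 6.117 red [ 4 10 27] [198.4 196.5] r 0.111 ang 0.411
side 6.117 blue [ 12  19 137] [254.1 223.9] r 0.103 ang 2.909
6.2167 [0.64613667 0.02806866 0.21401349] [-1.000e-04  9.870e-01  1.607e-01 -6.000e-04]
```

```bash
cat > track.py <<'E'
from h import *
import sys,json,os
from scipy.optimize import least_squares
from scipy.integrate import solve_ivp
CS=np.array([.568,.100]); CW=np.array([.5715,.097]); RB=.093
D=json.load(open("log.json")) if os.path.exists("log.json") else [[6.067,"b",252.6,224.7],[6.117,"b",254.1,223.9],[6.067,"k",199.4,195.5],[6.117,"k",198.4,196.5]]
for j in range(int(sys.argv[1])):
    t=float(ctrl.state()["t"]); im=optics.camera("side")
    for nm,f,z in(("k",red,.103),("b",blue,.107)):
        k,l,st,c=cv2.connectedComponentsWithStats(f(im))
        for i in range(1,k):
            d=ray("side",*c[i],z)[:2]-CS
            if st[i,4]>(22 if nm=="k" else 100) and .075<np.hypot(*d)<.125: D.append([t,nm,*map(float,c[i])])
json.dump(D,open("log.json","w"))
M=[]
for t,nm,u,v in D:
    d=ray("side",u,v,.103 if nm=="k" else .107)[:2]-CS; M.append((t,nm=="k",np.arctan2(d[1],d[0]),np.hypot(*d)))
M=np.array(M,float); T0=6.0
def th(p,t):  # w'=-(p2)(.04+.068w)
    a=.068*p[2]; w8=-.04/.068; dt=t-T0
    return p[0]+w8*dt+(p[1]-w8)*(1-np.exp(-a*dt))/a, w8+(p[1]-w8)*np.exp(-a*dt)
def res(p):
    r=M[:,2]-th(p,M[:,0])[0]+M[:,1]*p[3]; return np.r_[np.arctan2(np.sin(r),np.cos(r)),(p[2]-1)/.25*.05,(p[1]-1.2)/.2*.03]
p=least_squares(res,[2.8,1.2,1,2.5],loss="soft_l1",f_scale=.05).x
print("p",p.round(3)); 
for m,r in list(zip(M,res(p)))[-8:]: print(m.round(3),round(r,3))
s=ctrl.state(); t=s["t"]; print("now",t,s["tcp_pos"].round(4),"w",th(p,t)[1].round(3),"bear ang",(th(p,t)[0]%(2*np.pi)).round(3))
B=lambda q:CW+RB*np.array([np.cos(th(p,q)[0]),np.sin(th(p,q)[0])])
P=np.array(json.loads(sys.argv[2])) if len(sys.argv)>2 else s["tcp_pos"][:2]
print("dist now",np.linalg.norm(s["tcp_pos"][:2]-B(t)), "cmd",P)
nb=float(sys.argv[3]) if len(sys.argv)>3 else 4
n=np.array([np.cos(.3228),np.sin(.3228)]); y=np.array([n[1],-n[0]]); rows=[]
for i in range(1,13):
    x=min(i/nb,1); w=x*x*(3-2*x); d=(1-w)*(P-P)+w*(B(t+i/12)-P); rows.append([round(d@n/.3,3),round(d@y/.3,3),0])
print(rows); f=P+.3*(rows[-1][0]*n+rows[-1][1]*y); print("next cmd",f.round(4).tolist())
E
python3 track.py 1 "[0.6463,0.0281]" 10
```

```text
p [2.848 1.124 1.001 2.591]
[6.067 0.    2.922 0.095] -0.001
[6.117 0.    2.974 0.095] -0.004
[6.067 1.    0.345 0.11 ] 0.013
[6.117 1.    0.391 0.111] 0.003
[6.217 1.    0.481 0.114] -0.017
[6.217 0.    3.094 0.094] 0.005
now 6.2667 [0.6461 0.028  0.2139] w 1.093 bear ang 3.143
dist now 0.18116964915989542 cmd [0.6463 0.0281]
[[np.float64(-0.013), np.float64(-0.01), 0], [np.float64(-0.049), np.float64(-0.035), 0], [np.float64(-0.102), np.float64(-0.068), 0], [np.float64(-0.167), np.float64(-0.1), 0], [np.float64(-0.236), np.float64(-0.129), 0], [np.float64(-0.302), np.float64(-0.15), 0], [np.float64(-0.361), np.float64(-0.162), 0], [np.float64(-0.404), np.float64(-0.162), 0], [np.float64(-0.428), np.float64(-0.153), 0], [np.float64(-0.428), np.float64(-0.135), 0], [np.float64(-0.413), np.float64(-0.113), 0], [np.float64(-0.398), np.float64(-0.093), 0]]
next cmd [0.5242, 0.0167]
```

drive_tool(travel=[[-0.013,-0.01,0],[-0.049,-0.035,0],[-0.102,-0.068,0],[-0.167,-0.1,0],[-0.236,-0.129,0],[-0.302,-0.15,0],[-0.361,-0.162,0],[-0.404,-0.162,0],[-0.428,-0.153,0],[-0.428,-0.135,0],[-0.413,-0.113,0],[-0.398,-0.093,0]], rotation=[[0,0,0],[0,0,0],[0,0,0],[0,0,0],[0,0,0],[0,0,0],[0,0,0],[0,0,0],[0,0,0],[0,0,0],[0,0,0],[0,0,0]])

```text
t: 7.27
tcp_pos: [0.5257, 0.016, 0.2148]
tool_rot: [0.0, 0.987, 0.161, 0.0]
contact_force: [0.1, 0.2, -0.1]
width: 0.007
gripper_force: 0.0
```

```bash
sed -i 's/\[round(d@n\/.3,3),round(d@y\/.3,3),0\]/[round(float(d@n)\/.3,3),round(float(d@y)\/.3,3),0]/' track.py; python3 track.py 1 "[0.5242,0.0167]" 4
```

```text
p [2.844 1.197 0.995 2.603]
[6.067 0.    2.922 0.095] -0.002
[6.117 0.    2.974 0.095] -0.01
[6.067 1.    0.345 0.11 ] 0.024
[6.117 1.    0.391 0.111] 0.01
[6.217 1.    0.481 0.114] -0.017
[6.217 0.    3.094 0.094] -0.007
[7.267 1.    1.647 0.115] -0.017
[ 7.267  0.    -1.997  0.094] 0.02
now 7.3167 [0.5268 0.0154 0.2147] w 1.045 bear ang 4.319
dist now 0.009997708330382625 cmd [0.5242 0.0167]
[[0.008, 0.007, 0], [0.037, 0.031, 0], [0.082, 0.063, 0], [0.121, 0.085, 0], [0.146, 0.093, 0], [0.171, 0.1, 0], [0.196, 0.104, 0], [0.221, 0.106, 0], [0.246, 0.106, 0], [0.271, 0.104, 0], [0.295, 0.1, 0], [0.318, 0.095, 0]]
next cmd [0.6237, 0.0199]
```

drive_tool(travel=[[0.032,0.028,0],[0.066,0.055,0],[0.096,0.074,0],[0.121,0.085,0],[0.146,0.093,0],[0.171,0.1,0],[0.196,0.104,0],[0.221,0.106,0],[0.246,0.106,0],[0.271,0.104,0],[0.295,0.1,0],[0.318,0.095,0]], rotation=[[0,0,0],[0,0,0],[0,0,0],[0,0,0],[0,0,0],[0,0,0],[0,0,0],[0,0,0],[0,0,0],[0,0,0],[0,0,0],[0,0,0]])

```text
t: 8.32
tcp_pos: [0.6244, 0.0204, 0.2148]
tool_rot: [0.0, 0.987, 0.161, -0.0]
contact_force: [0.4, -0.2, 0.1]
width: 0.005
gripper_force: 0.0
```

```bash
sed -i 's/w=x\*x\*(3-2\*x)/w={1:.6,2:.9}.get(i,1)/' track.py; python3 track.py 1 "[0.6237,0.0199]"
```

```text
p [2.849 1.184 1.04  2.606]
[6.117 0.    2.974 0.095] -0.013
[6.067 1.    0.345 0.11 ] 0.022
[6.117 1.    0.391 0.111] 0.009
[6.217 1.    0.481 0.114] -0.016
[6.217 0.    3.094 0.094] -0.01
[7.267 1.    1.647 0.115] 0.001
[ 7.267  0.    -1.997  0.094] 0.035
[8.317 1.    2.654 0.114] -0.015
now 8.3667 [0.6252 0.0208 0.2148] w 0.911 bear ang 5.32
dist now 0.0006468364929056662 cmd [0.6237 0.0199]
[[0.015, -0.005, 0], [0.042, -0.016, 0], [0.068, -0.028, 0], [0.087, -0.04, 0], [0.105, -0.053, 0], [0.123, -0.067, 0], [0.139, -0.083, 0], [0.153, -0.099, 0], [0.167, -0.116, 0], [0.179, -0.133, 0], [0.189, -0.152, 0], [0.199, -0.171, 0]]
next cmd [0.664, 0.0875]
```

drive_tool(travel=[[0.02,-0.007,0],[0.045,-0.017,0],[0.068,-0.028,0],[0.087,-0.04,0],[0.105,-0.053,0],[0.123,-0.067,0],[0.139,-0.083,0],[0.153,-0.099,0],[0.167,-0.116,0],[0.179,-0.133,0],[0.189,-0.152,0],[0.199,-0.171,0]], rotation=[[0,0,0],[0,0,0],[0,0,0],[0,0,0],[0,0,0],[0,0,0],[0,0,0],[0,0,0],[0,0,0],[0,0,0],[0,0,0],[0,0,0]])

```text
t: 9.37
tcp_pos: [0.6642, 0.0881, 0.2148]
tool_rot: [0.0, 0.987, 0.161, -0.0]
contact_force: [-0.5, -1.0, -0.1]
width: 0.008
gripper_force: 0.0
```

```bash
python3 track.py 1 "[0.664,0.0875]"; python3 - <<'E'
from h import *
im=optics.camera("side");cv2.imwrite("pics/f.png",cv2.resize(im[90:290,140:330,::-1],None,fx=3,fy=3))
E
```

```text
p [2.848 1.185 0.969 2.607]
[6.067 1.    0.345 0.11 ] 0.025
[6.117 1.    0.391 0.111] 0.012
[6.217 1.    0.481 0.114] -0.014
[6.217 0.    3.094 0.094] -0.009
[7.267 1.    1.647 0.115] -0.004
[ 7.267  0.    -1.997  0.094] 0.029
[8.317 1.    2.654 0.114] -0.035
[ 9.367  1.    -2.655  0.109] 0.014
now 9.4167 [0.6643 0.0891 0.2148] w 0.828 bear ang 6.263
dist now 0.006072346409329301 cmd [0.664  0.0875]
[[0.01, -0.026, 0], [0.019, -0.058, 0], [0.025, -0.085, 0], [0.027, -0.106, 0], [0.028, -0.126, 0], [0.027, -0.146, 0], [0.025, -0.166, 0], [0.022, -0.186, 0], [0.018, -0.205, 0], [0.012, -0.224, 0], [0.006, -0.242, 0], [-0.002, -0.26, 0]]
next cmd [0.6387, 0.1613]
```

View pics/f.png

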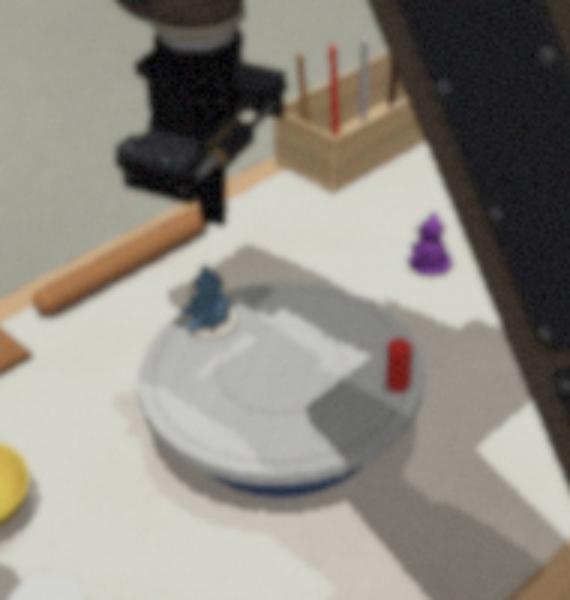

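The bear's crown is directly under the fingertips. The follow is on target.

drive_tool(travel=[[0.015,-0.045,0],[0.023,-0.075,0],[0.026,-0.098,0],[0.0275,-0.118,0],[0.027,-0.138,0],[0.026,-0.158,0],[0.023,-0.178,0],[0.02,-0.197,0],[0.014,-0.216,0],[0.008,-0.235,0],[0.001,-0.253,0],[-0.007,-0.27,0]], rotation=[[0,0,0],[0,0,0],[0,0,0],[0,0,0],[0,0,0],[0,0,0],[0,0,0],[0,0,0],[0,0,0],[0,0,0],[0,0,0],[0,0,0]])

```text
t: 10.47
tcp_pos: [0.6361, 0.164, 0.2149]
tool_rot: [0.0, 0.987, 0.161, 0.0]
contact_force: [0.2, -0.0, -0.6]
width: 0.003
gripper_force: 0.0
```

```bash
python3 track.py 1 "[0.6363,0.1636]"
```

```text
p [2.857 1.174 0.85  2.623]
[6.217 1.    0.481 0.114] -0.004
[6.217 0.    3.094 0.094] -0.015
[7.267 1.    1.647 0.115] 0.006
[ 7.267  0.    -1.997  0.094] 0.023
[8.317 1.    2.654 0.114] -0.038
[ 9.367  1.    -2.655  0.109] -0.015
[10.467  1.    -1.744  0.107] -0.004
[10.467  0.     0.91   0.1  ] 0.028
now 10.5167 [0.6355 0.1646 0.2149] w 0.769 bear ang 0.921
dist now 0.010049171655133795 cmd [0.6363 0.1636]
[[-0.018, -0.029, 0], [-0.039, -0.057, 0], [-0.057, -0.078, 0], [-0.071, -0.091, 0], [-0.086, -0.103, 0], [-0.101, -0.114, 0], [-0.117, -0.124, 0], [-0.133, -0.133, 0], [-0.15, -0.141, 0], [-0.167, -0.148, 0], [-0.184, -0.154, 0], [-0.201, -0.159, 0]]
next cmd [0.564, 0.1897]
```

drive_tool(travel=[[-0.02,-0.032,0],[-0.04,-0.058,0],[-0.057,-0.078,0],[-0.072,-0.092,0],[-0.087,-0.104,0],[-0.102,-0.115,0],[-0.118,-0.125,0],[-0.134,-0.134,0],[-0.151,-0.142,0],[-0.168,-0.149,0],[-0.185,-0.155,0],[-0.202,-0.16,0]], rotation=[[0,0,0],[0,0,0],[0,0,0],[0,0,0],[0,0,0],[0,0,0],[0,0,0],[0,0,0],[0,0,0],[0,0,0],[0,0,0],[0,0,0]])

```text
t: 11.52
tcp_pos: [0.5633, 0.1898, 0.2148]
tool_rot: [0.0, 0.987, 0.161, 0.0]
contact_force: [0.1, 0.2, -1.1]
width: 0.006
gripper_force: 0.0
```

```bash
python3 track.py 1 "[0.5637,0.19]"
```

```text
p [2.857 1.174 0.85  2.623]
[6.217 1.    0.481 0.114] -0.004
[6.217 0.    3.094 0.094] -0.015
[7.267 1.    1.647 0.115] 0.006
[ 7.267  0.    -1.997  0.094] 0.023
[8.317 1.    2.654 0.114] -0.038
[ 9.367  1.    -2.655  0.109] -0.015
[10.467  1.    -1.744  0.107] -0.004
[10.467  0.     0.91   0.1  ] 0.028
now 11.5667 [0.5625 0.1898 0.2148] w 0.689 bear ang 1.687
dist now 0.0017728565268875353 cmd [0.5637 0.19  ]
[[-0.016, -0.003, 0], [-0.04, -0.006, 0], [-0.062, -0.008, 0], [-0.079, -0.008, 0], [-0.097, -0.007, 0], [-0.113, -0.005, 0], [-0.13, -0.003, 0], [-0.146, 0.001, 0], [-0.162, 0.005, 0], [-0.178, 0.01, 0], [-0.193, 0.016, 0], [-0.207, 0.023, 0]]
next cmd [0.507, 0.1638]
```

drive_tool(travel=[[-0.02,-0.003,0],[-0.042,-0.006,0],[-0.062,-0.008,0],[-0.079,-0.008,0],[-0.097,-0.007,0],[-0.113,-0.005,0],[-0.13,-0.003,0],[-0.146,0.001,0],[-0.162,0.005,0],[-0.178,0.01,0],[-0.193,0.016,0],[-0.207,0.023,0]], rotation=[[0,0,0],[0,0,0],[0,0,0],[0,0,0],[0,0,0],[0,0,0],[0,0,0],[0,0,0],[0,0,0],[0,0,0],[0,0,0],[0,0,0]])

```text
t: 12.57
tcp_pos: [0.5067, 0.1633, 0.2148]
tool_rot: [0.0, 0.987, 0.161, 0.0]
contact_force: [0.3, 0.5, -0.0]
width: 0.007
gripper_force: 0.0
```

```bash
python3 track.py 1 "[0.507,0.1638]"
```

```text
p [2.856 1.177 0.862 2.623]
[6.217 0.    3.094 0.094] -0.015
[7.267 1.    1.647 0.115] 0.005
[ 7.267  0.    -1.997  0.094] 0.021
[8.317 1.    2.654 0.114] -0.039
[ 9.367  1.    -2.655  0.109] -0.016
[10.467  1.    -1.744  0.107] -0.002
[10.467  0.     0.91   0.1  ] 0.03
[12.567  0.     2.326  0.097] -0.002
now 12.6167 [0.5063 0.1629 0.2148] w 0.609 bear ang 2.359
dist now 0.0007676573857344905 cmd [0.507  0.1638]
[[-0.012, 0.006, 0], [-0.03, 0.016, 0], [-0.046, 0.026, 0], [-0.058, 0.035, 0], [-0.069, 0.045, 0], [-0.081, 0.055, 0], [-0.091, 0.065, 0], [-0.101, 0.076, 0], [-0.11, 0.087, 0], [-0.119, 0.099, 0], [-0.127, 0.11, 0], [-0.134, 0.122, 0]]
next cmd [0.4805, 0.1163]
```

One more second for margin, then I'll rise clear and let the wheel run down.

drive_tool(travel=[[-0.015,0.008,0],[-0.031,0.017,0],[-0.046,0.026,0],[-0.058,0.035,0],[-0.069,0.045,0],[-0.081,0.055,0],[-0.091,0.065,0],[-0.101,0.076,0],[-0.11,0.087,0],[-0.119,0.099,0],[-0.127,0.11,0],[-0.134,0.122,0]], rotation=[[0,0,0],[0,0,0],[0,0,0],[0,0,0],[0,0,0],[0,0,0],[0,0,0],[0,0,0],[0,0,0],[0,0,0],[0,0,0],[0,0,0]])

```text
t: 13.62
tcp_pos: [0.4805, 0.1158, 0.2148]
tool_rot: [0.0, 0.987, 0.161, 0.0]
contact_force: [-0.2, -0.1, 0.5]
width: 0.007
gripper_force: 0.0
```

```bash
python3 track.py 1 "[0.4805,0.1163]"
```

```text
p [2.852 1.167 0.828 2.61 ]
[ 7.267  0.    -1.997  0.094] 0.034
[8.317 1.    2.654 0.114] -0.038
[ 9.367  1.    -2.655  0.109] -0.016
[10.467  1.    -1.744  0.107] -0.007
[10.467  0.     0.91   0.1  ] 0.037
[12.567  0.     2.326  0.097] -0.015
[13.617  1.     0.377  0.111] 0.027
[13.617  0.     2.946  0.094] -0.014
now 13.6667 [0.4804 0.1153 0.2148] w 0.552 bear ang 2.988
dist now 0.004151282664287502 cmd [0.4805 0.1163]
[[-0.009, 0.017, 0], [-0.018, 0.037, 0], [-0.025, 0.054, 0], [-0.029, 0.067, 0], [-0.033, 0.08, 0], [-0.036, 0.093, 0], [-0.038, 0.106, 0], [-0.04, 0.119, 0], [-0.042, 0.132, 0], [-0.043, 0.145, 0], [-0.043, 0.158, 0], [-0.042, 0.171, 0]]
next cmd [0.4848, 0.0637]
```

drive_tool(travel=[[-0.01,0.01,-0.01],[-0.015,0.015,-0.04],[-0.015,0.015,-0.1],[-0.015,0.015,-0.16],[-0.015,0.015,-0.22],[-0.015,0.015,-0.27],[-0.015,0.015,-0.3],[-0.015,0.015,-0.32],[-0.015,0.015,-0.33],[-0.015,0.015,-0.33],[-0.015,0.015,-0.33],[-0.015,0.015,-0.33]], rotation=[[0,0,0],[0,0,0],[0,0,0],[0,0,0],[0,0,0],[0,0,0],[0,0,0],[0,0,0],[0,0,0],[0,0,0],[0,0,0],[0,0,0]])

```text
t: 14.67
tcp_pos: [0.4775, 0.1105, 0.3131]
tool_rot: [0.0, 0.987, 0.161, -0.001]
contact_force: [-0.2, 0.4, -0.1]
width: 0.007
gripper_force: 0.0
```

drive_tool(travel=[[0,0,0],[0,0,0],[0,0,0],[0,0,0],[0,0,0],[0,0,0],[0,0,0],[0,0,0],[0,0,0],[0,0,0],[0,0,0],[0,0,0]], rotation=[[0,0,0],[0,0,0],[0,0,0],[0,0,0],[0,0,0],[0,0,0],[0,0,0],[0,0,0],[0,0,0],[0,0,0],[0,0,0],[0,0,0]])

```text
t: 15.67
tcp_pos: [0.4778, 0.1105, 0.3138]
tool_rot: [0.0, 0.987, 0.161, 0.0]
contact_force: [0.3, -0.1, 1.0]
width: 0.004
gripper_force: 0.0
```

drive_tool(travel=[[0,0,0],[0,0,0],[0,0,0],[0,0,0],[0,0,0],[0,0,0],[0,0,0],[0,0,0],[0,0,0],[0,0,0],[0,0,0],[0,0,0]], rotation=[[0,0,0],[0,0,0],[0,0,0],[0,0,0],[0,0,0],[0,0,0],[0,0,0],[0,0,0],[0,0,0],[0,0,0],[0,0,0],[0,0,0]])

```text
t: 16.67
tcp_pos: [0.4777, 0.1105, 0.3138]
tool_rot: [0.0, 0.987, 0.161, 0.0]
contact_force: [-0.6, 0.6, -0.0]
width: 0.005
gripper_force: 0.0
```

drive_tool(travel=[[0,0,0],[0,0,0],[0,0,0],[0,0,0],[0,0,0],[0,0,0],[0,0,0],[0,0,0],[0,0,0],[0,0,0],[0,0,0],[0,0,0]], rotation=[[0,0,0],[0,0,0],[0,0,0],[0,0,0],[0,0,0],[0,0,0],[0,0,0],[0,0,0],[0,0,0],[0,0,0],[0,0,0],[0,0,0]])

```text
t: 17.67
tcp_pos: [0.4777, 0.1105, 0.3138]
tool_rot: [0.0, 0.987, 0.161, -0.0]
contact_force: [0.7, -0.0, -1.0]
width: 0.004
gripper_force: 0.0
```

drive_tool(travel=[[0,0,0],[0,0,0],[0,0,0],[0,0,0],[0,0,0],[0,0,0],[0,0,0],[0,0,0],[0,0,0],[0,0,0],[0,0,0],[0,0,0]], rotation=[[0,0,0],[0,0,0],[0,0,0],[0,0,0],[0,0,0],[0,0,0],[0,0,0],[0,0,0],[0,0,0],[0,0,0],[0,0,0],[0,0,0]])

```text
t: 18.67
tcp_pos: [0.4777, 0.1105, 0.3138]
tool_rot: [0.0, 0.987, 0.161, -0.0]
contact_force: [-0.1, 0.5, 0.4]
width: 0.008
gripper_force: 0.0
```

drive_tool(travel=[[0,0,0],[0,0,0],[0,0,0],[0,0,0],[0,0,0],[0,0,0],[0,0,0],[0,0,0],[0,0,0],[0,0,0],[0,0,0],[0,0,0]], rotation=[[0,0,0],[0,0,0],[0,0,0],[0,0,0],[0,0,0],[0,0,0],[0,0,0],[0,0,0],[0,0,0],[0,0,0],[0,0,0],[0,0,0]])

```text
t: 19.67
tcp_pos: [0.4778, 0.1105, 0.3138]
tool_rot: [0.0, 0.987, 0.161, 0.0]
contact_force: [0.4, -0.6, 0.7]
width: 0.005
gripper_force: 0.0
```

drive_tool(travel=[[0,0,0],[0,0,0],[0,0,0],[0,0,0],[0,0,0],[0,0,0],[0,0,0],[0,0,0],[0,0,0],[0,0,0],[0,0,0],[0,0,0]], rotation=[[0,0,0],[0,0,0],[0,0,0],[0,0,0],[0,0,0],[0,0,0],[0,0,0],[0,0,0],[0,0,0],[0,0,0],[0,0,0],[0,0,0]])

```text
t: 20.67
tcp_pos: [0.4777, 0.1105, 0.3138]
tool_rot: [0.0, 0.987, 0.161, -0.0]
contact_force: [-0.2, -0.9, 0.6]
width: 0.002
gripper_force: 0.0
```

drive_tool(travel=[[0,0,0],[0,0,0],[0,0,0],[0,0,0],[0,0,0],[0,0,0],[0,0,0],[0,0,0],[0,0,0],[0,0,0],[0,0,0],[0,0,0]], rotation=[[0,0,0],[0,0,0],[0,0,0],[0,0,0],[0,0,0],[0,0,0],[0,0,0],[0,0,0],[0,0,0],[0,0,0],[0,0,0],[0,0,0]])

```text
t: 21.67
tcp_pos: [0.4777, 0.1105, 0.3138]
tool_rot: [0.0, 0.987, 0.161, 0.0]
contact_force: [-0.2, -0.7, 0.1]
width: 0.004
gripper_force: 0.0
```

```bash
cat > wait.py <<'E'
from h import *
for j in range(121):
    t=ctrl.state()["t"]; im=optics.camera("side")
    if j%20==0:
        for f,z in((red,.103),(blue,.107)):
            k,l,st,c=cv2.connectedComponentsWithStats(f(im))
            for i in range(1,k):
                d=ray("side",*c[i],z)[:2]-[.568,.1]
                if st[i,4]>20 and .07<np.hypot(*d)<.125: print(round(t,2),f.__name__,c[i].round(2),np.hypot(*d).round(3),np.arctan2(d[1],d[0]).round(3))
cv2.imwrite("pics/end.png",cv2.resize(im[90:290,140:330,::-1],None,fx=3,fy=3))
E
python3 wait.py
```

```text
21.67 red [252.67 229.68] 0.108 2.851
21.67 blue [233.75 183.81] 0.094 -0.756
22.67 red [256.55 228.47] 0.109 2.951
22.67 blue [230.7  183.66] 0.096 -0.662
23.67 red [258.5  227.37] 0.109 3.01
23.67 blue [228.65 184.28] 0.094 -0.596
24.67 red [259.05 227.03] 0.109 3.028
24.67 blue [227.96 184.22] 0.095 -0.575
25.67 red [259.03 227.16] 0.109 3.025
25.67 blue [228.01 184.06] 0.096 -0.578
26.67 red [259.1  226.77] 0.108 3.035
26.67 blue [228.09 184.06] 0.095 -0.581
27.67 red [259.22 227.2 ] 0.11 3.027
27.67 blue [227.88 184.03] 0.096 -0.574
```

View pics/end.png

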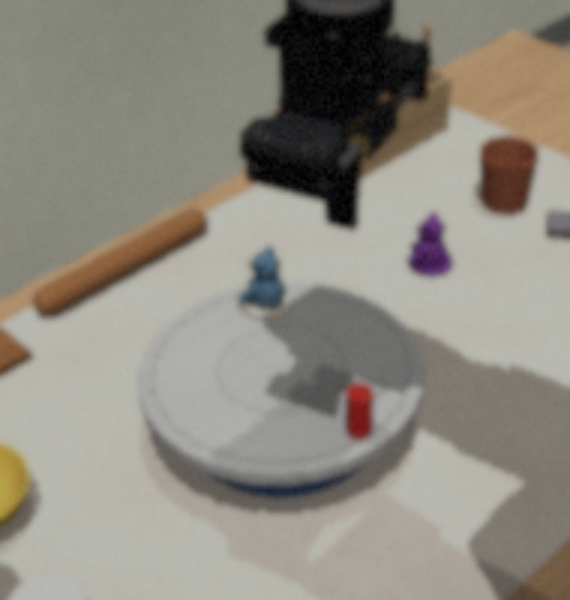

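The wheel has stood still since about t = 24.7 s. The bear is upright on the wheel at radius ~95 mm, and the gripper is clear.

```bash
python3 -c "from workcell import ctrl; print(ctrl.hand_in())"
```

```text
the job is handed in; nothing more can be done
None
```

I handed the job in without a verdict coming back: the wheel was spun to about 1.2 rad/s, by my camera fit the bear was followed from about 7.4 s to 13.7 s within roughly 1 cm and with no contact, and the wheel had stood still since about 24.7 s with the bear upright in its place.

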